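# Slide the tall battery pack onto the sloping bench charger until it latches

### The arm

A 7-joint arm with a two-finger parallel gripper is mounted at the origin on the work surface; the furniture and walls round the work are solid. World frame = base frame: x ahead of the robot, y to its left, z up, the work surface at z = 0. Lengths are in m, angles in degrees, forces in N, time in s.
With the tool pointing down it reaches from about 0.35 to 0.775 m from the base axis. Payload 3.1 kg.
Tool frame: the origin (TCP) lies on the centre line of the jaws, within the pads' length; the fingertips stand 17 mm ahead of it and the grasp point (between the pads) lies 2 mm behind it (robot.tip_reach is the distance from the TCP to the fingertips, in m); z points along the fingers, y is the line along which they close (so a half turn about z gives the same grasp; the last joint's range is limited). The gripper opens to 85 mm and grips with 20 to 120 N. Pads are 22 mm wide; open, the fingers measure 114 mm over their backs; the gripper's body (76 mm by 85 mm) begins 54 mm behind the grasp point. The pads swing forward as they close: fully open they stand 13 mm farther back than shut.
Start: joints at [-76.645, 17.813, 0.802, 86.603, -0.252, 75.585, -1.558], TCP at [0.149, 0.529, 0.248] pointing down, gripper open.
Joint ranges: [-154.91, 154.91], [-16.99, 109.72], [-72.82, 74.43], [7.12, 147.25], [-82.49, 262.49], [11.32, 116.49], [-174.64, 174.64]. Speed limits (degrees/s): [159.86, 159.86, 180, 180, 180, 180, 180].

### API

Orientations are given as [roll, pitch, yaw] about the fixed x, y, z axes, in that order (R = Rz(yaw) Ry(pitch) Rx(roll)).
In Python, from station import robot, fingers, vision, workorder, recognise gives the robot as it stands. Calls block until the motion is done:
- robot.move_to(position, orientation): joint-space move of the TCP to a pose.
- robot.line_to(position, orientation=None, velocity=0.15, f_stop=None): straight line of the TCP; orientation=None keeps the orientation; velocity is the mean speed in m/s. With f_stop (N) it stops when the force on the tool has changed by that much, and returns True; else False.
- robot.move_j(angles): joint-space move.
- fingers.gripper_to(opening, force=None): opening from 0.0 (shut) to 1.0 (fully open); force is the grip in N (None keeps the last); returns when the fingers have stopped.
- robot.pause(seconds).
- robot.inverse_kinematics(position, orientation): joint angles nearest the present ones, or None.
- vision.grab_frame(name): name is "scene" or "top" or "wrist"; returns the picture (400x640x3 uint8, red, green, blue); there is no depth.
- vision.calibration(name): a dict with "mtx" (3x3 intrinsics, pixels), "extrinsics" (4x4, takes a point from world to camera coordinates); the wrist camera has in their place "T_tool_cam" (4x4, takes a point from camera to tool coordinates, whose origin is the TCP and whose axes are the flange's). Camera axes: x right, y up, looking along -z (the intrinsics and any distortion apply to the point x, -y, -z); pixel columns grow to the right and rows downward; lengths in m; the calibration is good to about 2 mm. A picture is of the moment at which its call begins: read the wrist's pose just before it. calibration takes no time and is no camera call.
A pose or a line that the arm cannot do raises robot.PlanningError and nothing moves.
- workorder.close_job(): hands the job in; it is judged then, once.
Trained networks look in the newest picture that a camera, given by its name, has taken for a name from the list of things; names that differ only in an ending like _2 or _b are one class to them, and where a whole thing is asked for, a point or a joint stands for the part that bears it (a point fixed in the world has none). Each returns a list of dicts, best first, with "p" (0 to 1); they miss things now and then, are a little off and sometimes report something else, mostly with a low value. They report only what shows in the picture. A call takes as long as a camera call. They do not tell look-alikes from the thing itself.
- recognise(label, camera): "rect" ([centre column, centre row, width, height] in pixels, round what is visible of it).
Readings, each from a call of its own:
- robot.current_time_s(): time.
- robot.current_joint_positions(): joint angles.
- robot.current_dq(): joint speeds.
- robot.current_joint_torque(): joint torques, N m.
- robot.current_tool_pos(): TCP position.
- robot.current_eef_rot(): TCP orientation.
- robot.current_contact_force(): force on the tool from outside, world axes, zero at the start.
- robot.current_torque(): the same for the moment, N m.
- robot.current_finger_gap(): opening from 0.0 (shut) to 1.0 (fully open).
- robot.current_gripper_force(): force on a finger pad.
Only numpy, scipy, OpenCV 4.12 (cv2) and the standard library are available. Lean on these libraries where they do the work, as an engineer would, in place of code of your own. Each camera call takes 0.05 s, during which the arm holds its last target. There are 200 camera calls.

### The job

Put the taller of the two battery packs on charge: bring its tongue into the charger's sloping track from the open upper end, contact end first, and slide it down until the steel catch has sprung up behind the tongue and holds it, then let go. Do not force it, and leave the slim pack and the two small cartons where they are.

Things in the scene. Friction and masses are not known exactly. Their poses are not given: they have to be found in the camera images.
- tall_pack: Taller black battery pack, 0.35-0.65 kg, lying on its tongue. mm, origin centre of tongue's underside, z up, x to back end (4 white marks); -x is the contact end (4 brass strips). Case x -46..54, y +-31, z 16..66; grip its flat sides across y, e.g. at x 4, z 45. Neck 34 wide, z 8..16. Tongue: plate 46 wide, z 0..8, x -54..46, corners slightly rounded (1-2 mm).
- tall_pack_nose (a point): Middle of the leading (contact) end of the tall pack's tongue, at (-54, 0, 4) mm in the pack's frame. Inside the track the tongue has 1.5 mm of play to each side and 2.5 mm in height; both are slippery plastic (friction about 0.4). Held crooked it binds: let go in the track and it lies down true.
- slim_pack: The other black battery pack: same tongue and length, but only 42 mm high; it stays where it lies. Origin and axes as for the tall pack.
- charger: Dark wedge-shaped desk charger screwed to the bench, base 210 x 110 mm (130 mm over the screw ears), up to 98 mm high at the far end. Origin: centre of its base; x away from the low end. Its upper face (the deck, grey, 100 mm wide) slopes up 22 degrees towards +x and carries the track.
- track: Track on the charger's deck. mm: origin on the deck at the track's low end, 35 above the bench; x up the slope, y across, z square to the deck. Two rails, x 0..98: inner walls at y +-24.5, outer +-31; lips z 10.5..14 reach in to y +-19. Low end closed: stop at x 0, tower x -36..0 up to z 48. Home: pack axes parallel to these, pack origin at x 56.5, y 0, z 0..2.5; hard stop at x 54.
- track_mouth (a point): Middle of the track's open upper end on the deck surface, at (98, 0, 0) mm in the track's frame; the tongue can enter only here, flat on the deck. Beyond it the deck runs on bare to x 170 mm as a landing (except for the catch).
- catch (a joint): Steel catch in mid deck, 18 mm wide, track x 102.5..125, standing 5.5 mm proud; square face to the rails, ramp to the open end. Value in m: 0 up, 0.0025 to 0.006 while the tongue presses it down (2 to 3.5 N). It springs up behind the tongue's back end when the pack is home.
- contacts (a joint): Sprung contact block in the tower (y +-20, z 24..40 mm in the track's frame), its face at track x 18 mm when out. Value in m: 0 out, grows as the front of the pack's case pushes it in over the last 8 mm, with 1.5 to 7 N; it pushes an unlatched pack back a few mm. Friction and binding included, a straight push of 10 to 25 N on the back end of the case brings the pack home.
- carton: Small closed carton, 105 x 55 x 35 mm, a bystander. Origin: centre of its underside.
- big_carton: Larger closed carton, 120 x 61 x 55 mm, a bystander. Origin: centre of its underside.
Mind the look-alikes: they are no part of the job. Leave any pink or purple look-alike of the tall_pack alone.

How it is judged:
By the outcome, as a careful person would: the job done as asked, in the order asked, and still so for the second after the job is handed in, with the robot touching nothing.
It also fails if it takes over 51 s, if anything falls off the work surface, if the arm or the gripper's body presses on something with over 40 N, if the wrist force passes 120 N, or if a joint passes its speed limit or range.

## Working session

There is one attempt and no reset: what is moved stays moved. The work goes in short steps, each a Python script; the robot and the scene stay as the last script left them, time stands still between calls to the robot, and variables do not carry over. Pictures are saved under pics/ and viewed, at most 10 in all, crops included, and the job is handed in when it is done.

```bash
mkdir -p pics; ls
python3 - <<'E'
from station import robot, fingers, vision, workorder, recognise
import cv2, numpy as np
for n in ["scene","top"]:
    im=vision.grab_frame(n); cv2.imwrite(f"pics/{n}0.png",im[:,:,::-1])
    for l in ["tall_pack","slim_pack","charger","carton","big_carton","catch","track"]:
        print(n,l,[(np.round(d["rect"]).tolist(),round(d["p"],2)) for d in recognise(l,n)][:4])
    c=vision.calibration(n); print(c)
print(vision.calibration("wrist"), robot.current_time_s(), robot.current_eef_rot())
E
```

```text
pics
scene tall_pack [([443.0, 236.0, 60.0, 52.0], 0.85), ([358.0, 270.0, 59.0, 55.0], 0.67)]
scene slim_pack [([391.0, 173.0, 44.0, 38.0], 0.64)]
scene charger [([391.0, 172.0, 47.0, 39.0], 0.74), ([217.0, 297.0, 128.0, 131.0], 0.69), ([366.0, 211.0, 49.0, 34.0], 0.5)]
scene carton []
scene big_carton [([300.0, 172.0, 39.0, 51.0], 0.94), ([218.0, 297.0, 128.0, 126.0], 0.39)]
scene catch [([214.0, 289.0, 120.0, 121.0], 0.57), ([194.0, 265.0, 14.0, 12.0], 0.45), ([391.0, 173.0, 47.0, 39.0], 0.42)]
scene track [([213.0, 290.0, 125.0, 123.0], 0.96), ([240.0, 191.0, 54.0, 43.0], 0.5)]
{'mtx': array([[439.77255841,   0.        , 321.76575817],
       [  0.        , 439.77255841, 193.72648523],
       [  0.        ,   0.        ,   1.        ]]), 'extrinsics': array([[-0.88998306, -0.45588709, -0.0098548 ,  0.43718015],
       [ 0.29941541, -0.60054591,  0.74141421, -0.29791678],
       [-0.34391943,  0.6568954 ,  0.6709753 , -0.7030716 ],
       [ 0.        ,  0.        ,  0.        ,  1.        ]])}
top tall_pack [([284.0, 255.0, 22.0, 35.0], 0.84), ([341.0, 238.0, 35.0, 47.0], 0.76), ([
[... 826 characters left out ...]
  9.93191425e-01,
        -1.04046859e+00],
       [ 0.00000000e+00,  0.00000000e+00,  0.00000000e+00,
         1.00000000e+00]])}
{'mtx': array([[292.46404507,   0.        , 323.94289838],
       [  0.        , 292.46404507, 198.98884543],
       [  0.        ,   0.        ,   1.        ]]), 'T_tool_cam': array([[ 1.04158498e-04,  9.53359386e-01,  3.01837489e-01,
         7.82947052e-02],
       [ 9.99999464e-01,  2.11598581e-04, -1.01341930e-03,
        -7.90151713e-04],
       [-1.03002118e-03,  3.01837433e-01, -9.53358853e-01,
        -1.25782846e-01],
       [ 0.00000000e+00,  0.00000000e+00,  0.00000000e+00,
         1.00000000e+00]])} 0.8 [1.79995197e+02 9.59591957e-04 1.64260351e+02]
```

View both.

Run:
```python
import cv2
a=cv2.imread("pics/scene0.png"); cv2.imwrite("pics/s1.png",cv2.resize(a[130:400,130:510],None,fx=2.1,fy=2.1,interpolation=cv2.INTER_CUBIC))
a=cv2.imread("pics/top0.png"); cv2.imwrite("pics/t1.png",cv2.resize(a[100:340,170:450],None,fx=2.5,fy=2.5,interpolation=cv2.INTER_CUBIC))
```

```text
(no output)
```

View pics/s1.png

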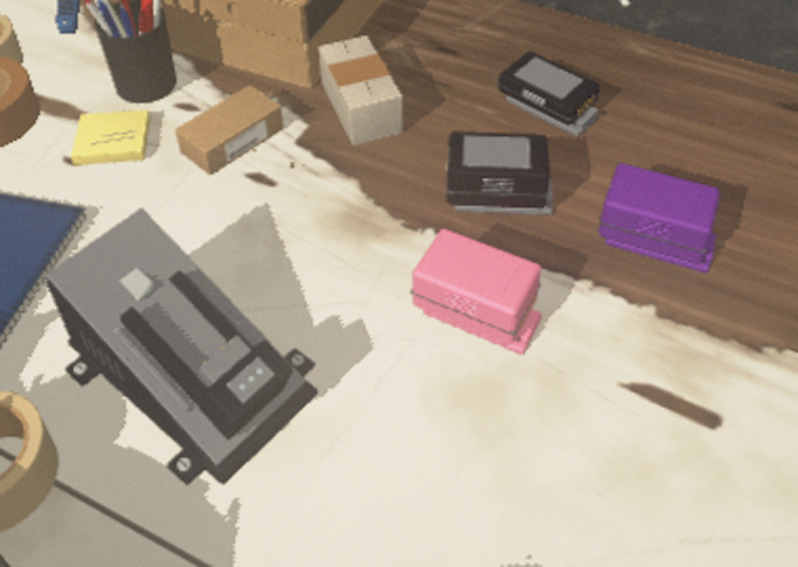

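View pics/t1.png

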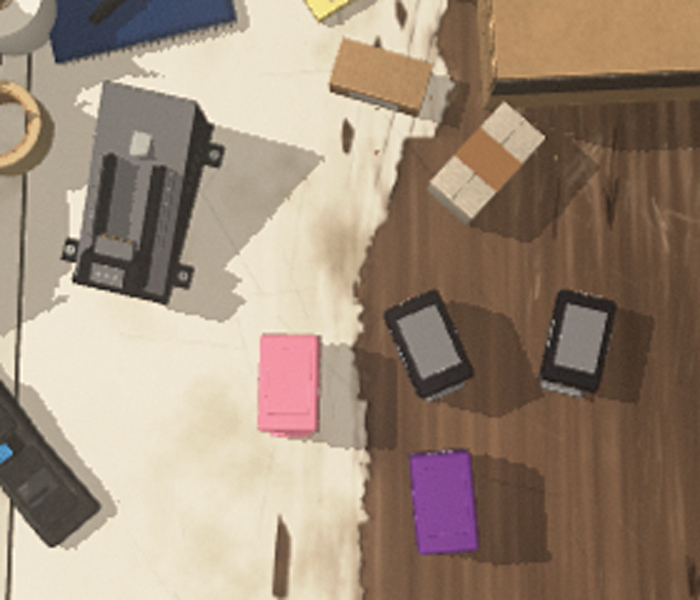

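```bash
cat > h.py <<'E'
from station import robot, fingers, vision, workorder, recognise
import cv2, numpy as np
from scipy.spatial.transform import Rotation as R
from scipy.optimize import least_squares
def cam(n, pos=None, rot=None):
    c=vision.calibration(n)
    if n!="wrist": return c["mtx"],c["extrinsics"]
    T=np.eye(4);T[:3,:3]=R.from_euler("xyz",rot,degrees=True).as_matrix();T[:3,3]=pos
    return c["mtx"],np.linalg.inv(T@c["T_tool_cam"])
def proj(K,E,P):
    p=(np.atleast_2d(P)@E[:3,:3].T+E[:3,3])*[1,-1,-1]
    q=p@K.T
    return q[:,:2]/q[:,2:]
def back(K,E,uv,z):
    d=np.linalg.inv(K)@[*uv,1]*[1,-1,-1]
    d=E[:3,:3].T@d; o=-E[:3,:3].T@E[:3,3]
    return o+d*(z-o[2])/d[2]
def grab(name):
    p,r=robot.current_tool_pos(),robot.current_eef_rot()
    im=vision.grab_frame("wrist"); cv2.imwrite(f"pics/{name}.png",im[:,:,::-1])
    np.savez(f"pics/{name}.npz",p=p,r=r); return im
def wcam(name):
    d=np.load(f"pics/{name}.npz"); return cam("wrist",d["p"],d["r"])
E
python3 - <<'E'
from h import *
c=cam("top")
def t(x,y): return (170+x/2.5,100+y/2.5)
pk=back(*c,t(428,344),.066); print("pack",pk)
for p,z in [((104,82),.098),((202,103),.098),((75,284),.0),((165,302),.0)]: print(back(*c,t(*p),z).round(3))
a=back(*c,t(153,92),.098); b=back(*c,t(120,293),0.02); print(a,b); d=a-b; yaw=np.degrees(np.arctan2(d[1],d[0])); print("yaw",yaw)
m=(a+b)/2
robot.move_to([m[0],m[1],.26],[180,0,180+yaw]); grab("w_ch"); print(robot.current_time_s())
robot.move_to([pk[0],pk[1],.19],[180,0,180+20]); grab("w_pk"); print(robot.current_time_s())
for n in ["w_ch","w_pk"]:
    a=cv2.imread(f"pics/{n}.png"); cv2.imwrite(f"pics/{n}_v.png",cv2.resize(a,(800,500),interpolation=cv2.INTER_CUBIC))
E
```

```text
pack [ 0.46170173 -0.15462347  0.066     ]
[0.73  0.18  0.098]
[0.708 0.079 0.098]
[0.53 0.23 0.  ]
[0.51  0.131 0.   ]
[0.71940477 0.12931989 0.098     ] [0.51800862 0.1757099  0.02      ]
yaw -12.971376109345684
3.0083
4.3833
```

View pics/w_ch_v.png

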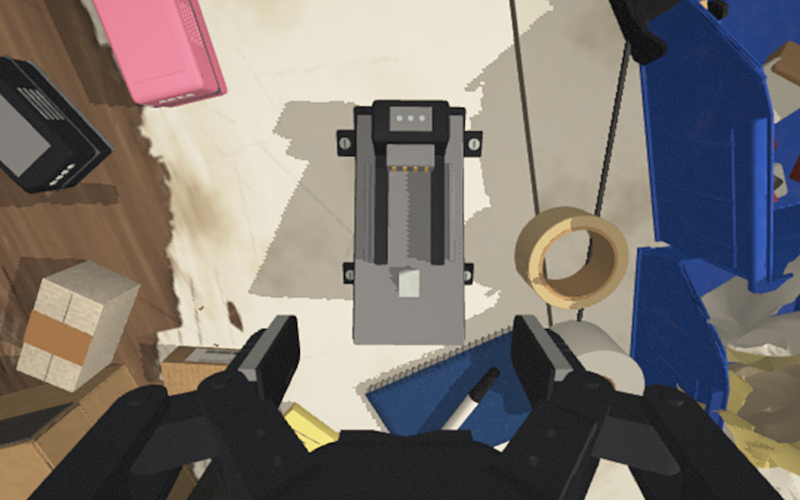

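View pics/w_pk_v.png

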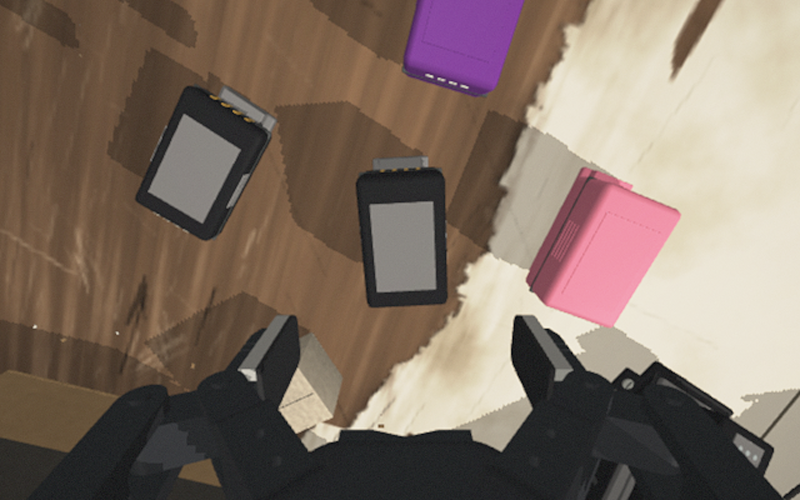

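Run:
```python
import cv2, numpy as np
a=cv2.imread("pics/w_ch.png")[72:288,264:392]; b=cv2.imread("pics/w_pk.png")[116:256,276:364]
r=lambda i,s:cv2.resize(i,None,fx=s,fy=s,interpolation=cv2.INTER_CUBIC)
a,b=r(a,2.75),r(b,4)
o=np.zeros((600,352+352,3),np.uint8); o[:a.shape[0],:352]=a; o[:b.shape[0],352:]=b
o=np.clip(255*(o/255.)**.6,0,255).astype(np.uint8)
cv2.imwrite("pics/zoom.png",o)
```

```text
(no output)
```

View pics/zoom.png

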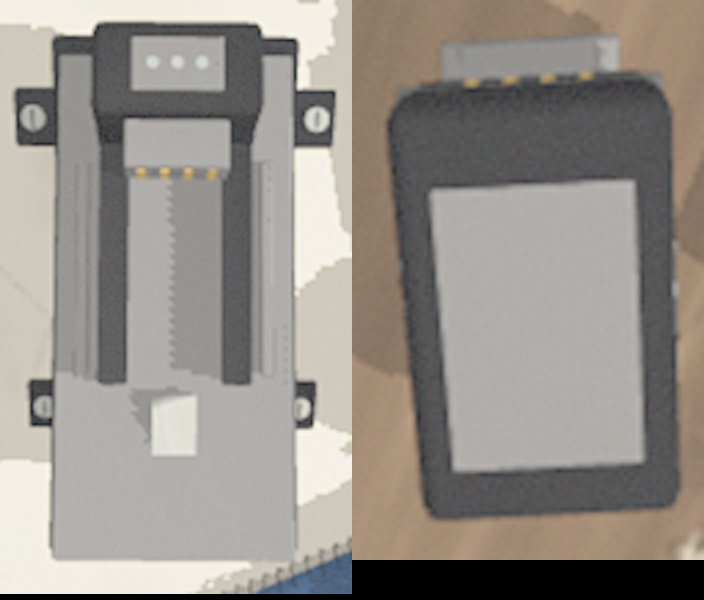

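```bash
cat >> h.py <<'E'
def track(v): 
    T=np.eye(4);T[:3,:3]=(R.from_euler("z",v[2])*R.from_euler("y",-22,degrees=True)).as_matrix();T[:3,3]=[v[0],v[1],.035];return T
def packT(v):
    T=np.eye(4);T[:3,:3]=R.from_euler("z",v[2]).as_matrix();T[:2,3]=v[:2];return T
def fit(C,f,x0,pts,uv,z=False):
    pts=np.array(pts,float)/1000; uv=np.array(uv,float)
    def res(v):
        T=f(v); 
        if z: T[2,3]+=v[3]
        return ((proj(*C,pts@T[:3,:3].T+T[:3,3])-uv)).ravel()
    s=least_squares(res,list(x0)+([0] if z else []),loss="soft_l1"); return s.x,res(s.x).reshape(-1,2)
E
python3 - <<'E'
from h import *
P=[(98,-31,14),(98,-19,14),(98,19,14),(98,31,14),(170,-50,0),(170,50,0),(102.5,-9,5.5),(102.5,9,5.5),(125,-9,0),(125,9,0),(18,-20,40),(18,20,40)]
U=np.array([(98,383),(127,383),(221,383),(251,383),(51,559),(297,559),(153,397),(197,394),(152,456),(197,456),(124,168),(231,168)])
U=[264,72]+(U+.5)/2.75-.5
C=wcam("w_ch")
for z in (0,1):
    v,r=fit(C,track,[.53,.17,-.22],P,U,z); print(v.round(4),np.degrees(v[2]),r.round(1).tolist())
P2=[(-54,-23,8),(-54,23,8),(54,-31,66),(54,31,66),(0,-31,66),(0,31,66)]
U2=np.array([(443,46),(618,37),(424,518),(682,508),(0,0),(0,0)])
U2=[276,116]+(U2-[352,0]+.5)/4-.5
C=wcam("w_pk")
for z in (0,1):
    v,r=fit(C,packT,[.46,-.15,.3],P2[:4],U2[:4],z); print(v.round(4),np.degrees(v[2]),r.round(1).tolist())
E
```

```text
[ 0.5658  0.1711 -0.229 ] -13.122665574626254 [[-0.3, 0.2], [0.1, 0.2], [0.7, 0.4], [0.7, 0.4], [0.1, 0.7], [-0.3, 1.1], [-0.1, -0.5], [-0.1, 0.6], [0.2, -2.0], [-0.3, -2.0], [-0.3, -0.5], [-0.2, -0.2]]
[ 0.5663  0.171  -0.2289 -0.0015] -13.114156977161036 [[-0.2, 0.1], [0.2, 0.2], [0.6, 0.3], [0.6, 0.4], [0.4, 0.4], [-0.5, 0.7], [-0.1, -0.6], [-0.1, 0.5], [0.2, -2.2], [-0.4, -2.1], [-0.2, -0.1], [-0.3, 0.1]]
[ 0.4571 -0.1565  0.4037] 23.12947410957631 [[-0.7, -1.3], [0.5, -1.5], [-0.4, 2.3], [0.6, 1.7]]
[ 0.4587 -0.1559  0.4025 -0.0075] 23.058897940726563 [[0.0, -0.1], [0.1, -0.1], [0.3, 0.3], [-0.5, -0.1]]
```

```bash
cat >> h.py <<'E'
V=[.5660,.1710,-.2290]; TR=track(V)
F=R.from_euler("y",180,degrees=True).as_matrix()
G=np.array([4,0,43.])/1000   # TCP in pack frame
def tool(T,g=G):
    """pack pose -> tool pose"""
    return (T[:3,:3]@g+T[:3,3]).tolist(), R.from_matrix(T[:3,:3]@F).as_euler("xyz",degrees=True).tolist()
def intrack(x,y,z,yaw=0,pitch=0):
    T=np.eye(4);T[:3,:3]=R.from_euler("yz",[pitch,yaw],degrees=True).as_matrix();T[:3,3]=np.array([x,y,z])/1000
    return TR@T
E
python3 - <<'E'
from h import *
for x,z in [(200,40),(185,1.2),(75,1)]:
    p,o=tool(intrack(x,0,z)); q=robot.inverse_kinematics(p,o); print(np.round(p,3),np.round(o,1),None if q is None else np.round(q,0))
P=packT([.458,-.156,.403]); p,o=tool(P)
robot.move_to([p[0],p[1],.14],o); robot.line_to(p,velocity=.12)
fingers.gripper_to(0,60); print(robot.current_finger_gap(),robot.current_gripper_force(),robot.current_contact_force())
robot.line_to([p[0],p[1],.2],velocity=.2)
print(robot.current_finger_gap(),robot.current_gripper_force(),robot.current_contact_force())
pp,oo=tool(intrack(200,0,40)); robot.move_to(pp,oo)
print(robot.current_finger_gap(),robot.current_contact_force(),robot.current_time_s())
im=grab("w_pre"); a=im[:,:,::-1]; cv2.imwrite("pics/w_pre_v.png",cv2.resize(a[0:330,180:460],None,fx=1.8,fy=1.8,interpolation=cv2.INTER_CUBIC))
E
```

```text
[0.72  0.135 0.188] [180.   22.  166.9] [-37.  31.  31.  84.  -8.  49.  68.]
[0.721 0.135 0.147] [180.   22.  166.9] [-38.  33.  31.  87. -10.  44.  69.]
[0.621 0.158 0.105] [180.   22.  166.9] [-45.  26.  30. 104.  -1.  34.  58.]
0.7145617103046606 67.36027479171753 [ 0.06647801 -1.04856992  4.37087061]
0.7187127081028156 66.37396216392517 [ 0.25833791 -0.02000739 -4.59604907]
0.715974440476143 [ 0.71365678 -0.69156837 -5.22268943] 8.375
```

View pics/w_pre_v.png

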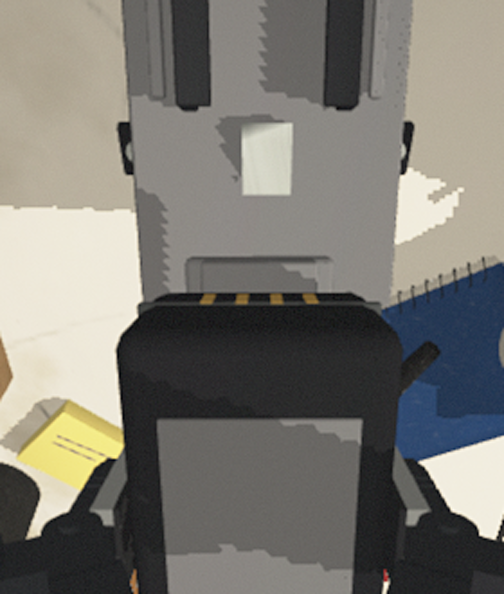

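Run:
```python
from h import *
d=np.load("pics/w_pre.npz"); pp,oo=tool(intrack(200,0,40)); print(d["p"]-pp, d["r"]-oo)
C=wcam("w_pre")
P=[(98,-31,14),(98,-19,14),(98,19,14),(98,31,14),(102.5,-9,5.5),(102.5,9,5.5),(125,-9,0),(125,9,0)]
U=np.array([(175,104),(210,104),(325,104),(361,104),(241,124),(292,122),(242,195),(293,195)])
U=[180,0]+(U+.5)/1.8-.5
for z in (0,1):
    v,r=fit(C,track,V,P,U,z); print(v.round(4),np.degrees(v[2]),r.round(1).tolist())
T=TR.copy();T[:3,3]=v[:2].tolist()+[.035]; print("mouth offset in old track frame mm",TR[:3,:3].T@(track(v)[:3,:3]@[.098,0,0]+[v[0],v[1],.035]-TR[:3,:3]@[.098,0,0]-TR[:3,3])*1000)
# pack in tool: track-frame-like fit
Rt=R.from_euler("xyz",d["r"],degrees=True).as_matrix()
def f(w):
    T=np.eye(4);T[:3,:3]=Rt@F@R.from_euler("z",w[2]).as_matrix();T[:3,3]=d["p"]-T[:3,:3]@np.array([w[0],w[1],.043]);return T
U=[180,0]+(np.array([(186.5,258),(332,258)])+.5)/1.8-.5
print(fit(C,f,[.004,0,0],[(-54,-23,8),(-54,23,8)],U))
```

```text
[-0.00056959 -0.00282987 -0.00074559] [-3.59838471e+02 -8.74659455e-02 -1.06832602e-01]
[ 0.5654  0.1702 -0.2283] -13.078247383486143 [[0.2, 0.6], [0.5, 0.6], [-0.6, 0.4], [-0.7, 0.3], [0.4, -0.7], [0.3, 0.3], [0.6, -3.1], [-1.2, -3.1]]
[ 0.5643  0.1704 -0.2277  0.0047] -13.046445617728935 [[-1.1, 0.7], [-0.3, 0.6], [0.2, 0.3], [0.6, 0.2], [0.1, -0.5], [0.7, 0.5], [0.3, -2.0], [-0.9, -2.1]]
mouth offset in old track frame mm [-1.45609513 -0.85375316  0.58830062]
(array([ 0.00505372,  0.00068079, -0.00039618]), array([[-1.75926689,  0.03748425],
       [ 1.76327625,  0.03746362]]))
```

```bash
sed -i 's/^V=.*/V=[.5654,.1702,-.2286]; TR=track(V)/; s/^G=np.*/G=np.array([5,.6,43.])\/1000/' h.py
cat >> h.py <<'E'
def state():
    """pack pose in track frame (mm, deg) from the measured tool pose"""
    Rt=R.from_euler("xyz",robot.current_eef_rot(),degrees=True).as_matrix()@F
    o=np.array(robot.current_tool_pos())-Rt@G
    q=TR[:3,:3].T
    return (q@(o-TR[:3,3])*1000), R.from_matrix(q@Rt).as_euler("xyz",degrees=True), q@robot.current_contact_force()
def go(x,y=0,z=0,c=np.zeros(3),vel=.06,**k):
    p,o=tool(intrack(*(np.array([x,y,z])+c))); return robot.line_to(p,o,velocity=vel,**k)
E
python3 - <<'E'
from h import *
np.set_printoptions(precision=2,suppress=True)
print(*state()); robot.pause(.3); print(*state())
go(195,0,20); robot.pause(.3); s=state(); print(*s)
c=np.array([195,0,20])-s[0]; go(195,0,20,c); robot.pause(.3); print(c,*state())
np.save("c.npy",c)
im=grab("w2"); a=im[:,:,::-1]; cv2.imwrite("pics/w2_v.png",cv2.resize(a[0:200,220:420],None,fx=3,fy=3,interpolation=cv2.INTER_CUBIC)); print(robot.current_time_s())
E
```

```text
[199.69  -3.16  39.48] [-0.2   0.04 -0.17] [-1.44  0.06 -4.39]
[199.63  -0.46  40.02] [-0.02 -0.   -0.08] [-1.77 -0.33 -4.5 ]
[195.45   0.13  20.4 ] [ 0.02 -0.04 -0.01] [-1.44  0.75 -4.58]
[-0.45 -0.13 -0.4 ] [194.54  -0.13  19.61] [ 0.  0. -0.] [-1.89 -0.86 -5.29]
10.1167
```

View pics/w2_v.png

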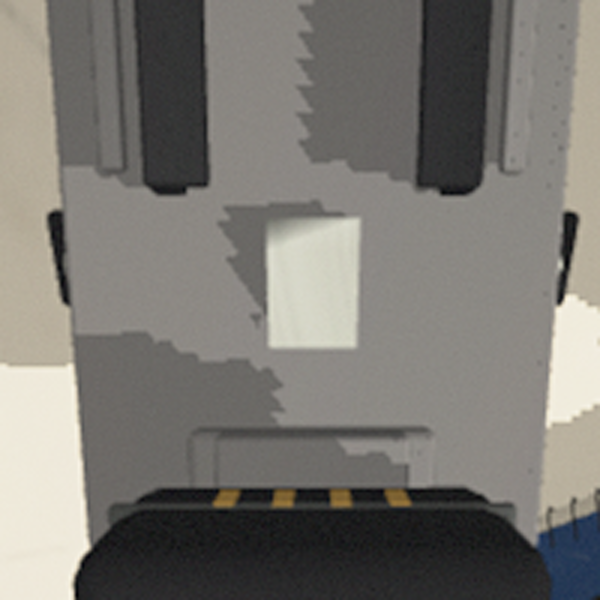

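Run:
```python
from h import *
np.set_printoptions(precision=2,suppress=True)
go(186,.2,5); robot.pause(.2); print(*state())
print(go(186,.2,-3,vel=.012,f_stop=4)); s=state(); print(*s); robot.pause(.15); s=state();print(*s)
z=s[0][2]+.9; np.save("z.npy",z)
go(186,.2,z,vel=.02); robot.pause(.2); print(*state())
for x in (166,152,146):
    h=go(x,.2,z,vel=.025,f_stop=12); print(h,*state())
    if h: break
print(robot.current_time_s())
```

```text
[186.67   0.26   5.36] [ 0.02 -0.06 -0.01] [-1.94  0.13 -3.74]
True
[186.16   0.29   0.62] [ 0.01 -0.01  0.02] [1.11 0.69 6.09]
[186.21   0.29   0.63] [ 0.   -0.02  0.02] [1.11 0.6  6.21]
[185.05  -0.02   0.81] [-0.04  0.08  0.01] [-1.74 -0.23 -4.68]
False [166.42   0.62   1.81] [ 0.04 -0.04 -0.  ] [-0.28  0.17 -1.97]
False [150.2    0.14   1.12] [-0.04  0.18  0.02] [-2.29 -0.61 -1.41]
False [145.81   0.29   1.59] [0.01 0.01 0.01] [-1.93 -0.28 -1.38]
14.0333
```

Run:
```python
from h import *
np.set_printoptions(precision=2,suppress=True)
z=float(np.load("z.npy"))
for x in (130,110,95,80):
    h=go(x,.2,z,vel=.04,f_stop=14); print(h,*state())
    if h: break
print(robot.current_time_s())
im=grab("w3"); a=im[:,:,::-1]; cv2.imwrite("pics/w3_v.png",cv2.resize(a[0:320,180:460],None,fx=1.8,fy=1.8,interpolation=cv2.INTER_CUBIC))
```

```text
False [128.01   0.3    1.16] [-0.03  0.18  0.03] [-3.07  0.21 -2.23]
False [108.51   0.29   1.29] [-0.02  0.14  0.03] [-3.24  0.62 -2.23]
False [93.5   0.2   1.32] [-0.03  0.13  0.03] [-2.72  0.59 -1.48]
False [78.45  0.24  1.33] [-0.02  0.13  0.03] [-3.08 -0.16 -1.49]
16.2833
```

View pics/w3_v.png

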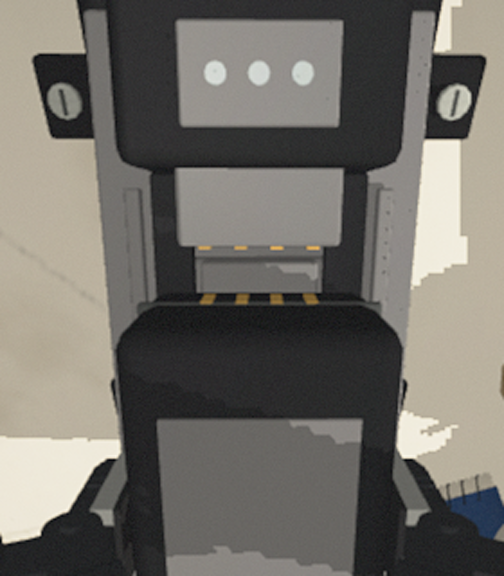

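Run:
```python
from h import *
np.set_printoptions(precision=2,suppress=True)
O=tool(intrack(0,0,0))[1]
def tp(x,z): return (TR[:3,:3]@(np.array([x,0.2,z])/1000)+TR[:3,3]).tolist()
fingers.gripper_to(1.0)
s=state()[0]
robot.line_to(tp(s[0]+5,125),O,velocity=.25)
fingers.gripper_to(0,40)
robot.line_to(tp(172,125),O,velocity=.25); robot.line_to(tp(172,42),O,velocity=.25); robot.pause(.2)
def rd(): return TR[:3,:3].T@(np.array(robot.current_tool_pos())-TR[:3,3])*1000, TR[:3,:3].T@robot.current_contact_force()
print(*rd(),robot.current_time_s())
for x in (150,140,132,128,125,123,121,119):
    h=robot.line_to(tp(x,42),O,velocity=.03,f_stop=24); print(x,h,*rd())
    if h: break
print(robot.current_time_s())
```

```text
[173.65   1.25  44.27] [0.46 0.1  0.23] 19.1167
150 False [150.31   0.19  42.08] [-0.78 -0.1  -0.42]
140 False [139.57   0.35  41.95] [-0.01 -0.7   0.7 ]
132 False [136.01   0.03  42.99] [ 6.22  0.54 -2.35]
128 False [135.62  -0.04  43.86] [10.37  0.49 -2.35]
125 False [128.51  -0.16  43.18] [ 2.56 -0.38  0.79]
123 False [124.63   0.11  42.67] [ 5.21 -1.46  2.74]
121 False [121.68  -0.02  42.06] [ 6.37 -0.79 -0.78]
119 False [120.76  -0.09  42.23] [ 6.92 -1.6   0.7 ]
22.1833
```

Run:
```python
from h import *
np.set_printoptions(precision=2,suppress=True)
O=tool(intrack(0,0,0))[1]
def tp(x,z): return (TR[:3,:3]@(np.array([x,0.,z])/1000)+TR[:3,3]).tolist()
def rd(): return TR[:3,:3].T@(np.array(robot.current_tool_pos())-TR[:3,3])*1000, TR[:3,:3].T@robot.current_contact_force()
for x in (117,115,113,111,109,107,105):
    h=robot.line_to(tp(x,42),O,velocity=.03); f=rd(); print(x,*f)
    if f[1][0]>20: break
robot.line_to(tp(150,42),O,velocity=.15); robot.line_to(tp(160,120),O,velocity=.25); robot.pause(.1)
print(robot.current_time_s())
im=grab("w4"); a=im[:,:,::-1]; cv2.imwrite("pics/w4_v.png",cv2.resize(a[0:330,180:460],None,fx=1.8,fy=1.8,interpolation=cv2.INTER_CUBIC))
```

```text
117 [120.55  -0.15  42.8 ] [ 9.05 -0.49 -0.18]
115 [120.29  -0.13  43.37] [10.8  -0.33  0.27]
113 [120.15  -0.09  43.84] [12.29 -0.82  0.2 ]
111 [120.08  -0.05  44.12] [14.86 -1.14 -1.11]
109 [120.13  -0.03  44.29] [18.49 -0.5  -3.85]
107 [120.15  -0.05  44.42] [21.99  0.56 -7.82]
24.6833
```

View pics/w4_v.png

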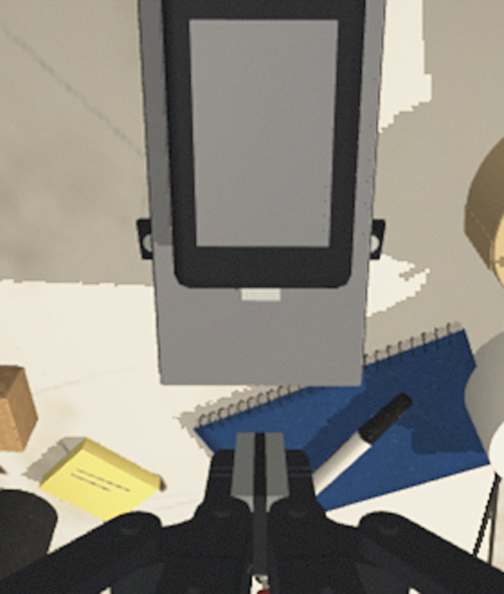

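Run:
```python
from h import *
C=wcam("w4"); w=lambda P: (proj(*C,(np.array(P)/1000)@TR[:3,:3].T+TR[:3,3])-[180,0])*1.8
for o in (54,56.5,59,62): print(o,w([(o+54,-31,66),(o+54,31,66)]).round(0).tolist())
print("catch end",w([(125,-9,0),(125,9,0),(102.5,0,5.5)]).round(0).tolist(),"deck end",w([(170,-50,0),(170,50,0)]).round(0).tolist())
```

```text
54 [[170.0, 282.0], [352.0, 282.0]]
56.5 [[170.0, 289.0], [351.0, 289.0]]
59 [[171.0, 296.0], [351.0, 297.0]]
62 [[171.0, 305.0], [350.0, 305.0]]
catch end [[241.0, 296.0], [279.0, 296.0], [260.0, 248.0]] deck end [[159.0, 385.0], [361.0, 386.0]]
```

Run:
```python
from h import *
np.set_printoptions(precision=2,suppress=True)
O=tool(intrack(0,0,0))[1]
def tp(x,z): return (TR[:3,:3]@(np.array([x,0.4,z])/1000)+TR[:3,3]).tolist()
def rd(): return TR[:3,:3].T@(np.array(robot.current_tool_pos())-TR[:3,3])*1000, TR[:3,:3].T@robot.current_contact_force()
fingers.gripper_to(1.0); robot.line_to(tp(61.5,125),O,velocity=.25); robot.line_to(tp(61.5,45),O,velocity=.15); robot.pause(.2)
fingers.gripper_to(0,25); print(*rd())
h=robot.line_to(tp(67.5,45),O,velocity=.015,f_stop=9); print("tug",h,*rd())
fingers.gripper_to(1.0); robot.pause(.2); robot.line_to(tp(63,125),O,velocity=.2); robot.line_to(tp(160,125),O,velocity=.25); fingers.gripper_to(0); robot.pause(.2)
im=grab("w5"); C=wcam("w5")
print(rd()[1],robot.current_time_s())
for o in (54,56.5,59): print(o,((proj(*C,(np.array([(o+54,0,66)])/1000)@TR[:3,:3].T+TR[:3,3])-[180,0])*1.8).round(0).tolist())
a=im[:,:,::-1]; cv2.imwrite("pics/w5_v.png",cv2.resize(a[0:330,180:460],None,fx=1.8,fy=1.8,interpolation=cv2.INTER_CUBIC))
```

```text
[61.66  0.94 45.61] [-1.15 -0.14  5.83]
tug True [61.7   0.89 45.64] [-0.31 -0.93  5.65]
[-0.19 -0.37  0.04] 30.2167
54 [[260.0, 270.0]]
56.5 [[260.0, 277.0]]
59 [[260.0, 284.0]]
```

View pics/w5_v.png

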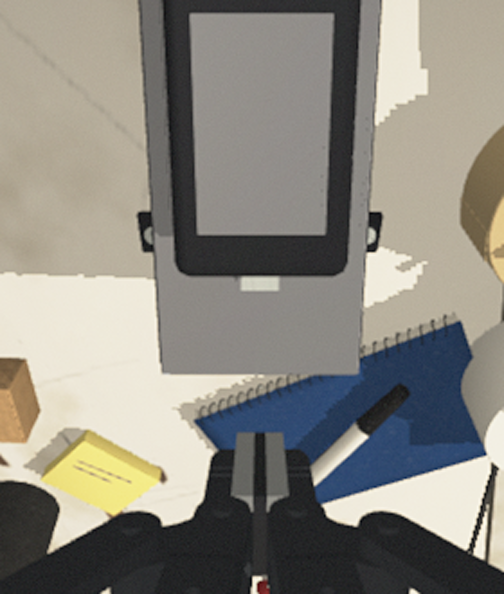

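```bash
python3 -c "
from station import workorder
print(workorder.close_job())"
```

```text
the job is handed in; nothing more can be done
None
```

The tall pack is in the charger track, released, and the job is handed in. It measures at about x 56 mm against a home position of 56.5 mm and stayed there with nothing holding it. I never saw the catch itself up behind the tongue, and my tug test was inconclusive because the force limit tripped before the pack moved.

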